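# Slide the key carrier out to the gauge and hold it

### The job

Slide the aluminium carrier plate with the red key vice along the dark grey bed, outward, until its outer edge lines up with the tip of the red gauge pointer, without lifting the plate off the bed or letting it tip over the end. The vice makes the plate outer-heavy, so keep hold of it (by the black knob or by pressing down on its inner end) and finish while still holding it there, level on the bed and still: do not let go. Leave the other things on the bench where they are.

Things in the scene. Friction and masses are not known exactly. Their poses are not given: they have to be found in the camera images.
- bed: dark grey cast machine bed, fixed, 220 long (x) x 120 wide (y) x 70 mm high; origin at the centre of its underside. On its flat top (z = 70 mm) the carrier lies between two steel guide rails 8 mm high, 66 mm apart, parallel to x. +x is outward: the plate slides out over the end at x = +110 mm, towards the gauge.
- carrier: loose aluminium plate on the bed, 260 (x) x 60 (y) x 10 mm, 0.6 to 0.85 kg; origin at the centre of its underside, +x outward. Red key vice on its outer end (50 x 60 mm, centre x = +85 mm, 44 mm high from the underside; thumb wheel out to y = -52 mm), so the balance point is about x = +39 mm: past the bed's end it tips. Black knob on the inner end.
- carrier_knob (a point): point on the axis of the round black knob (28 mm diameter, 40 mm high above the plate's top face, cylindrical, fixed upright to the plate) at 34 mm above the plate's underside (24 mm above its top face); 100 mm inward of the plate's centre and so 230 mm from carrier_edge
- carrier_edge (a point): middle of the upper edge of the plate's outer end (carrier x = +130 mm, 10 mm above the underside; a black line is painted along it): this edge must line up with the gauge pointer
- gauge: fixed gauge on the bench beyond the bed's outer end, on the bed's +y side: 60 x 60 x 16 mm foot, steel post 100 mm high, red pointer bar (5 mm wide, 6 mm high) reaching 60 mm towards the plate's path (its -y), square to it; origin under the post; axes parallel to the bed's
- gauge_tip (a point): tip of the red pointer, on the bar's centre line, 83 mm above the bench and 15 mm to the side of the plate's path: the mark. The plate's outer edge belongs on the line through this tip square to the slide direction
- lock_cylinder: small brass euro lock cylinder, 33 mm long, 33 mm high, standing beyond the gauge (bystander)
- spare_vice: spare key vice with blue cheeks, 50 x 74 x 40 mm, standing beside the bed (bystander)
- screwdriver: screwdriver, 170 mm, lying on the bench (bystander)
- hammer: hammer lying on the bench (bystander)
- brush: brush lying on the bench (bystander)
- oil_can: yellow oil bottle with red cap, 56 mm diameter, 130 mm high (bystander)
- jar: glass jar, 60 mm diameter, 80 mm high (bystander)
Mind the look-alikes: they are no part of the job. Leave any yellow look-alike of the gauge alone.

How it is judged:
By the outcome, as a careful person would: the job done as asked, in the order asked, and still so for the second after the job is handed in, while the arm keeps its last pose, push and grip.
It also fails if it takes over 32 s, if anything falls off the work surface, if the arm or the gripper's body presses on something with over 40 N, if the wrist force passes 120 N, or if a joint passes its speed limit or range.

### The arm

A 6-joint arm with a two-finger parallel gripper is mounted at the origin on the work surface. World frame = base frame: x ahead of the robot, y to its left, z up, the work surface at z = 0. Lengths are in m, angles in rad, forces in N, time in s.
With the tool pointing down it reaches from about 0.275 to 0.85 m from the base axis. Payload 5.2 kg.
Tool frame: the origin (TCP) lies midway between the tips of the shut fingers; the grasp point (between the pads) lies 19 mm behind it; z points along the fingers, y is the direction in which the jaws open and shut (so a half turn about z gives the same grasp; the last joint's range is limited). The gripper opens to 85 mm and grips with 20 to 120 N. Pads are 22 mm wide; open, the fingers measure 114 mm over their backs; the gripper's body (76 mm by 85 mm) begins 54 mm behind the grasp point. The pads swing forward as they close: fully open they stand 13 mm farther back than shut.
Start: joints at [-1.495, 0.259, 1.535, -0, 1.348, -0.203], TCP at [0.151, -0.529, 0.231] pointing down, gripper open.
Joint ranges: [-3.14, 3.14], [-0.91, 2.08], [0.19, 2.58], [-1.22, 4.36], [0.22, 2.71], [-3.12, 3.12]. Speed limits (rad/s): [2.57, 2.57, 3.14, 3.14, 3.14, 3.14].

### API

Orientations are given as a unit quaternion [x, y, z, w].
In Python, from plant import r gives the robot as it stands.
- The arm moves only by the tool jog_arm, never from a script. Its argument "series" is a list of rows, each an object of numbers: "jaw": the finger opening in m, from 0 to 0.0854; "dx", "dy", "dz": the shift along the world's x, y, z in m; "ax", "ay", "az": the turn, a rotation vector about the world's x, y, z in degrees. A call has 1 to 5 rows; each row shifts and turns the commanded pose from where the row before left it; what a row does not reach is not made up. A row lasts 1/8 s, in which the tool goes at most 62.5 mm and 10.7 degrees, less where a joint would pass 70% of its speed; a pose out of reach is approached as far as the arm can. A call is refused whole if a number of a shift passes 0.0625 or a number of a turn 10.7, either way. A call with a gripper value outside its range is refused whole. The fingers move at their own pace and stop on an object; "grip_force" is the grip in N (left out, the last holds). Time passes only in rows, so rows that do not move let the fingers close. It gives the time, the measured TCP pose, the force and the opening at its end, in the units of the state.
- r.sense(): the state, without advancing time (a new reading comes with each control period).
- r.snapshot(name): name is "scene" or "top" or "wrist"; returns a dict with "frame" (480x640x3 uint8, red, green, blue), "mtx" (3x3 intrinsics, pixels), "R" (3x3) and "t" (3): a world point X has camera coordinates R X + t. Camera axes: x right, y down, z forward; pixel columns grow to the right and rows downward; lengths in m; the calibration is good to about 2 mm. A picture is of the moment at which its call begins. There is no depth.
- r.sign_off(): hands the job in, once; it reports no verdict.
Trained networks look in a picture, given as the dict that the camera call returned (one of the last four; its "shot" number tells which), for a name from the list of things; names that differ only in an ending like _2 or _b are one class to them, and where a whole thing is asked for, a point or a joint stands for the part that bears it (a point fixed in the world has none). Each returns a list of dicts, best first, with "confidence" (0 to 1); they miss things now and then, are a little off and sometimes report something else, mostly with a low value. They report only what shows in the picture. A call takes as long as a camera call. They do not tell look-alikes from the thing itself.
- r.find_in(query, picture): "extent" ([left, top, right, bottom] in pixels, round what is visible of it).
- r.mark_of(query, picture): "uv" ([column, row] in pixels: a listed point, or the origin of a listed thing).
The state is a dict: "time_s": time; "joints": joint angles; "joint_velocities": joint speeds; "joint_torque": joint torques, N m; "tcp_pos": TCP position; "tool_rot": TCP orientation; "force": force on the tool from outside, world axes, zero at the start; "wrist_torque": the same for the moment, N m; "gripper_width": finger opening in m.
Only numpy, scipy, OpenCV 4.12 (cv2) and the standard library are available. Lean on these libraries where they do the work, as an engineer would, in place of code of your own. Each camera call takes 0.05 s, during which the arm holds its last target. There are 200 camera calls.

## Working session

There is one attempt and no reset: what is moved stays moved. The work goes in short steps, Python scripts to look and compute and a tool call to move; the robot and the scene stay as the last step left them, time stands still between calls to the robot, and variables do not carry over. Pictures are saved under pics/ and viewed, about 8 in all and at most 12, crops included, and the job is handed in when it is done.

Besides the shell and the picture viewer there is one more tool, called after "Request:" by a JSON object that holds its "method" and its "body", one argument or row to a line. jog_arm: Moves the arm, as the interface text tells. Its arguments: {"type":"object","properties":{"series":{"type":"array"},"grip_force":{"type":"number"}},"required":["series"]}

```bash
mkdir -p pics; cat > h.py <<'E'
import numpy as np, cv2
from plant import r
def save(p,name,box=None,s=1):
    im=p["frame"]
    if box: im=im[box[1]:box[3],box[0]:box[2]]
    im=cv2.resize(im,None,fx=s,fy=s,interpolation=cv2.INTER_CUBIC)
    cv2.imwrite("pics/"+name,im[:,:,::-1])
def ray(p,uv):
    R=np.array(p["R"]);t=np.array(p["t"])
    d=R.T@np.linalg.solve(np.array(p["mtx"]),[uv[0],uv[1],1]); return -R.T@t,d
def onz(p,uv,z):
    c,d=ray(p,uv); return c+d*(z-c[2])/d[2]
def proj(p,X):
    q=np.array(p["mtx"])@(np.array(p["R"])@np.array(X)+np.array(p["t"])); return q[:2]/q[2]
def tri(obs):
    A=np.zeros((3,3));b=np.zeros(3)
    for p,uv in obs:
        c,d=ray(p,uv);d=d/np.linalg.norm(d);M=np.eye(3)-np.outer(d,d);A+=M;b+=M@c
    return np.linalg.solve(A,b)
E
python3 - <<'E'
from h import *
ps={n:r.snapshot(n) for n in("scene","top")}
Z=dict(carrier_knob=.104,carrier_edge=.08,gauge_tip=.083,bed=0,carrier=.07,gauge=0)
for n,p in ps.items():
    save(p,n+"0.png")
    for q,z in Z.items():
        for m in r.mark_of(q,p)[:3]: print(n,q,np.round(m["uv"],1),round(m["confidence"],2),onz(p,m["uv"],z).round(4))
print(r.sense())
E
```

```text
scene carrier_knob [342.4 202.4] 0.96 [0.5019 0.2046 0.104 ]
scene carrier_edge [301.7 259.5] 0.96 [ 0.5977 -0.0233  0.08  ]
scene gauge_tip [344.4 270.5] 0.89 [0.7024 0.0327 0.083 ]
scene gauge_tip [295.4 289.1] 0.7 [ 0.6749 -0.105   0.083 ]
scene gauge_tip [209.6 286.8] 0.63 [ 0.5334 -0.2636  0.083 ]
scene bed [323.4 256.2] 0.74 [0.5568 0.0874 0.    ]
scene bed [318. 322.] 0.67 [ 0.7368 -0.0835  0.    ]
scene carrier [326.4 235. ] 0.77 [0.5536 0.1    0.07  ]
scene gauge [227.4 257.8] 0.85 [ 0.3879 -0.1275  0.    ]
scene gauge [229.4 320.6] 0.81 [ 0.5908 -0.2527  0.    ]
scene gauge [322.1 320.3] 0.64 [ 0.739  -0.0719  0.    ]
top carrier_knob [243.2 263.2] 0.76 [0.5089 0.2009 0.104 ]
top carrier_knob [156.6 211.6] 0.47 [0.6344 0.4068 0.104 ]
top carrier_edge [338.5 227.3] 0.97 [ 0.5947 -0.0264  0.08  ]
top gauge_tip [314.1 181.8] 0.96 [0.7071 0.0313 0.083 ]
top gauge_tip [441.1 244.6] 0.9 [ 0.5491 -0.2732  0.083 ]
top gauge_tip [386.5 339.2] 0.85 [ 0.3266 -0.1345  0.083 ]
top bed [290.7 246.6] 0.87 [0.5577 0.0923 0.    ]
top carrier [287.  248.2] 0.83 [0.5465 0.0989 0.07  ]
top gau
[... 152 characters left out ...]
]
{'time_s': 0.7, 'joints': array([-1.49478250e+00,  2.58587608e-01,  1.53501078e+00, -2.97277909e-07,
        1.34800282e+00, -2.02790669e-01]), 'joint_velocities': array([ 0.00073583, -0.00144982,  0.00120158,  0.00051283,  0.00111646,
        0.00099846]), 'joint_torque': array([-1.50042915e-04, -4.45777059e+01, -2.90845191e+01, -4.16834691e-04,
        8.83441189e-04, -2.23149107e-05]), 'tcp_pos': array([ 0.15139084, -0.52875207,  0.23131208]), 'tool_rot': array([ 9.90299227e-01,  1.38951219e-01,  1.26094780e-07, -4.27503997e-06]), 'force': array([-0.15729641, -0.0507857 ,  0.10420244]), 'wrist_torque': array([ 0.01850919,  0.00916649, -0.02625718]), 'gripper_width': 0.08509191542019356}
```

View pics/scene0.png

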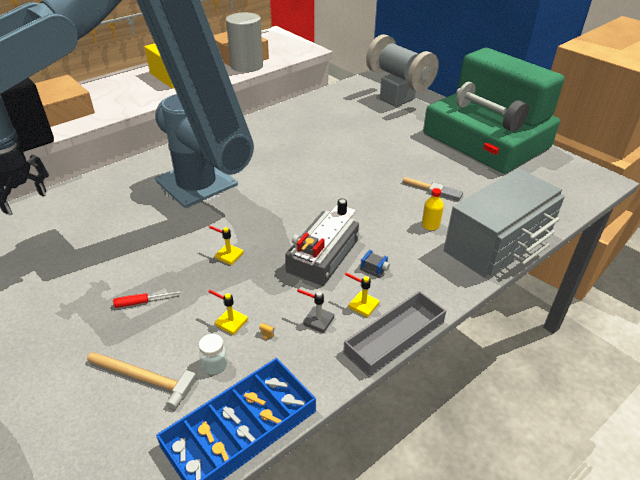

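View pics/top0.png

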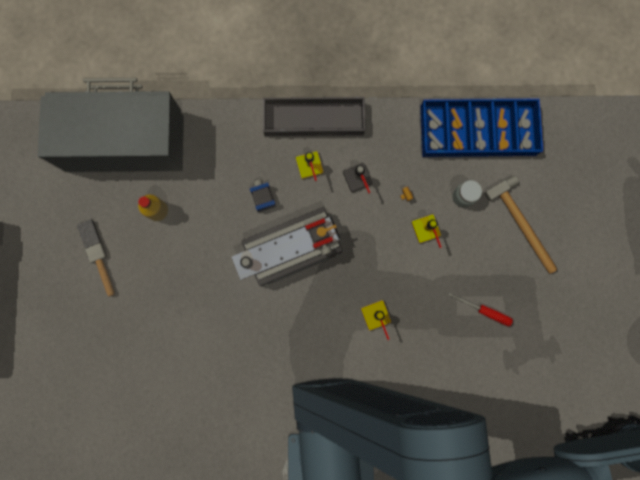

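The job's gauge must be the grey-footed one (top (357,178), scene (320,310), tip at about (297,290)). The yellow look-alikes are at top (309,163), (426,229) and (376,315). The geometry agrees: that tip lies about 45 mm to the side of the carrier's axis and about 100 mm beyond the edge. I'll confirm it in a crop while starting the approach.

Request:
{"method": "jog_arm", "body": {
  "series": [
    {"dx":0.025,"dy":0.052,"dz":0.005,"az":1},
    {"dx":0.025,"dy":0.052,"dz":0.005,"az":1},
    {"dx":0.025,"dy":0.052,"dz":0.005,"az":1},
    {"dx":0.025,"dy":0.052,"dz":0.005,"az":1},
    {"dx":0.025,"dy":0.052,"dz":0.005,"az":1}
  ]
}}

```text
invalid input at $.series[0]: expected keys jaw, dx, dy, dz, ax, ay, az
```

Request:
{"method": "jog_arm", "body": {
  "series": [
    {"dx":0.025,"dy":0.052},
    {"dx":0.025,"dy":0.052},
    {"dx":0.025,"dy":0.052},
    {"dx":0.025,"dy":0.052},
    {"dx":0.025,"dy":0.052}
  ]
}}

```text
invalid input at $.series[0]: expected keys jaw, dx, dy, dz, ax, ay, az
```

```bash
python3 - <<'E'
from h import *
p=r.snapshot("scene"); save(p,"crop1.png",(190,185,400,340),3.5)
s=r.snapshot("top")
for q in("carrier_knob","carrier_edge"):
    a=r.mark_of(q,p);b=r.mark_of(q,s)
    if a and b: print(q,a[0],b[0],tri([(p,a[0]["uv"]),(s,b[0]["uv"])]).round(4))
E
```

```text
carrier_knob {'uv': [343.6, 201.8], 'confidence': 0.74} {'uv': [240.6, 262.8], 'confidence': 0.69} [0.5085 0.2051 0.1099]
carrier_edge {'uv': [302.5, 257.6], 'confidence': 0.81} {'uv': [337.8, 230.4], 'confidence': 0.72} [ 0.5901 -0.0207  0.0795]
```

View pics/crop1.png

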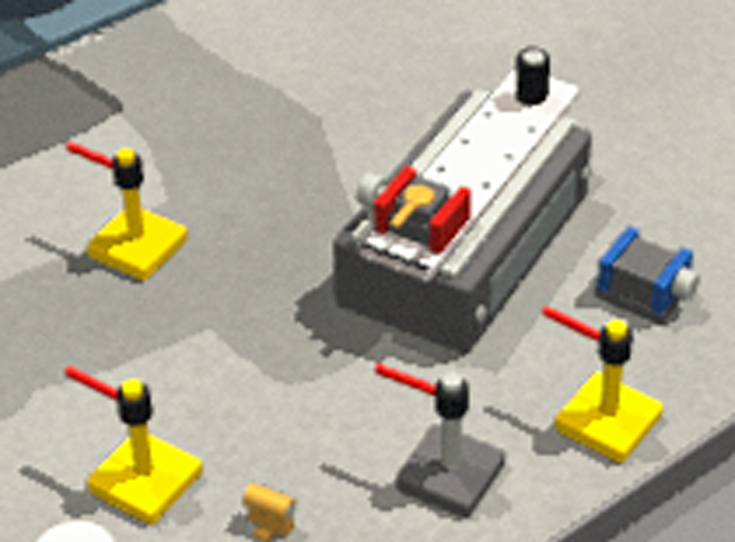

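The crop shows one grey-footed gauge with a steel post, at crop (450,440) with its tip at (378,368). The other three are yellow look-alikes. The plate's outer edge sits just inside the bed's end, and the knob is at crop (532,75). Now the approach.

Request:
{"method": "jog_arm", "body": {
  "series": [
    {"jaw":0.085,"dx":0.025,"dy":0.052,"dz":0.005,"ax":0,"ay":0,"az":1},
    {"jaw":0.085,"dx":0.025,"dy":0.052,"dz":0.005,"ax":0,"ay":0,"az":1},
    {"jaw":0.085,"dx":0.025,"dy":0.052,"dz":0.005,"ax":0,"ay":0,"az":1},
    {"jaw":0.085,"dx":0.025,"dy":0.052,"dz":0.005,"ax":0,"ay":0,"az":1},
    {"jaw":0.085,"dx":0.025,"dy":0.052,"dz":0.005,"ax":0,"ay":0,"az":1}
  ]
}}

```text
time_s: 1.62
tcp_pos: [0.2769, -0.2671, 0.2567]
tool_rot: [0.983, 0.182, 0.0, 0.0]
force: [0.9, 0.3, 0.2]
gripper_width: 0.085
```

Request:
{"method": "jog_arm", "body": {
  "series": [
    {"jaw":0.085,"dx":0.025,"dy":0.052,"dz":0,"ax":0,"ay":0,"az":0},
    {"jaw":0.085,"dx":0.025,"dy":0.052,"dz":0,"ax":0,"ay":0,"az":0},
    {"jaw":0.085,"dx":0.025,"dy":0.052,"dz":0,"ax":0,"ay":0,"az":0},
    {"jaw":0.085,"dx":0.025,"dy":0.052,"dz":0,"ax":0,"ay":0,"az":0},
    {"jaw":0.085,"dx":0.025,"dy":0.052,"dz":0,"ax":0,"ay":0,"az":0}
  ]
}}

```text
time_s: 2.25
tcp_pos: [0.402, -0.007, 0.2568]
tool_rot: [0.983, 0.182, 0.001, 0.0]
force: [0.4, 0.1, 0.8]
gripper_width: 0.0851
```

Request:
{"method": "jog_arm", "body": {
  "series": [
    {"jaw":0.085,"dx":0.025,"dy":0.052,"dz":0,"ax":0,"ay":0,"az":0},
    {"jaw":0.085,"dx":0.025,"dy":0.052,"dz":0,"ax":0,"ay":0,"az":0},
    {"jaw":0.085,"dx":0.025,"dy":0.052,"dz":0,"ax":0,"ay":0,"az":0},
    {"jaw":0.085,"dx":0,"dy":0,"dz":0,"ax":0,"ay":0,"az":0},
    {"jaw":0.085,"dx":0,"dy":0,"dz":0,"ax":0,"ay":0,"az":0}
  ]
}}

```text
time_s: 2.88
tcp_pos: [0.4759, 0.1471, 0.256]
tool_rot: [0.983, 0.183, -0.001, 0.0]
force: [0.3, 0.6, -0.0]
gripper_width: 0.0851
```

```bash
python3 - <<'E'
from h import *
p=r.snapshot("wrist"); save(p,"w1.png")
Z=dict(carrier_knob=.104,carrier_edge=.08,gauge_tip=.083)
for q,z in Z.items():
    for m in r.mark_of(q,p)[:3]: print(q,np.round(m["uv"],1),round(m["confidence"],2),onz(p,m["uv"],z).round(4))
s=r.sense();print(s["time_s"],s["tcp_pos"],s["tool_rot"],"cam",-np.array(p["R"]).T@p["t"])
E
```

```text
carrier_knob [289.2 163.5] 0.89 [0.5131 0.194  0.104 ]
carrier_edge [549.7 159.1] 0.96 [ 0.598  -0.0211  0.08  ]
3.075 [0.47615722 0.14599252 0.25655512] [9.83482112e-01 1.81005270e-01 1.27889667e-04 1.08460973e-04] cam [0.54441293 0.17465453 0.39860635]
```

View pics/w1.png

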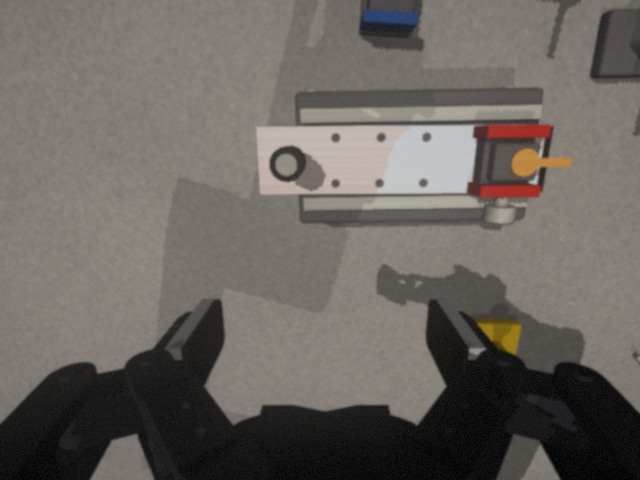

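The wrist view shows the knob at (289,163), the plate nearly parallel to the jaw axis, and the outer edge at (550,159). Knob to edge measures 231 mm against the nominal 230. Next I move over the knob and go down.

Request:
{"method": "jog_arm", "body": {
  "series": [
    {"jaw":0.085,"dx":0.037,"dy":0.048,"dz":0,"ax":0,"ay":0,"az":0.6},
    {"jaw":0.085,"dx":0,"dy":0,"dz":-0.04,"ax":0,"ay":0,"az":0},
    {"jaw":0.085,"dx":0,"dy":0,"dz":-0.04,"ax":0,"ay":0,"az":0},
    {"jaw":0.085,"dx":0,"dy":0,"dz":0,"ax":0,"ay":0,"az":0},
    {"jaw":0.085,"dx":0,"dy":0,"dz":0,"ax":0,"ay":0,"az":0}
  ]
}}

```text
time_s: 3.7
tcp_pos: [0.5143, 0.1947, 0.178]
tool_rot: [0.982, 0.187, 0.001, 0.0]
force: [-0.0, 1.1, 1.2]
gripper_width: 0.0851
```

```bash
python3 - <<'E'
from h import *
p=r.snapshot("wrist"); save(p,"w2.png")
for q,z in dict(carrier_knob=.104,carrier_edge=.08,gauge_tip=.083).items():
    for m in r.mark_of(q,p)[:3]: print(q,np.round(m["uv"],1),round(m["confidence"],2),onz(p,m["uv"],z).round(4))
s=r.sense();print(s["time_s"],s["tcp_pos"],s["tool_rot"])
E
```

```text
carrier_knob [325.8 253.1] 0.81 [0.5141 0.1948 0.104 ]
3.9 [0.51443137 0.19517562 0.17818135] [9.82369654e-01 1.86941243e-01 1.68361266e-03 2.51029144e-05]
```

Request:
{"method": "jog_arm", "body": {
  "series": [
    {"jaw":0.085,"dx":0,"dy":0,"dz":-0.04,"ax":0,"ay":0,"az":0},
    {"jaw":0.085,"dx":0,"dy":0,"dz":-0.03,"ax":0,"ay":0,"az":0},
    {"jaw":0.085,"dx":0,"dy":0,"dz":-0.019,"ax":0,"ay":0,"az":0},
    {"jaw":0.04,"dx":0,"dy":0,"dz":0,"ax":0,"ay":0,"az":0},
    {"jaw":0.035,"dx":0,"dy":0,"dz":0,"ax":0,"ay":0,"az":0}
  ],
  "grip_force": 60
}}

```text
time_s: 4.53
tcp_pos: [0.5143, 0.1954, 0.0886]
tool_rot: [0.982, 0.187, 0.001, 0.0]
force: [1.0, -0.0, -0.0]
gripper_width: 0.0516
```

Request:
{"method": "jog_arm", "body": {
  "series": [
    {"jaw":0.02,"dx":0,"dy":0,"dz":0,"ax":0,"ay":0,"az":0},
    {"jaw":0.02,"dx":0,"dy":0,"dz":0,"ax":0,"ay":0,"az":0},
    {"jaw":0.02,"dx":0,"dy":0,"dz":0,"ax":0,"ay":0,"az":0},
    {"jaw":0.02,"dx":0,"dy":0,"dz":0,"ax":0,"ay":0,"az":0}
  ],
  "grip_force": 60
}}

```text
time_s: 5.03
tcp_pos: [0.5146, 0.1951, 0.089]
tool_rot: [0.982, 0.187, 0.002, 0.0]
force: [-0.3, -1.2, 6.0]
gripper_width: 0.0264
```

```bash
cat > m.py <<'E'
from h import *
import sys
ps=[r.snapshot(n) for n in("scene","top","wrist")]
for n,p in zip("stw",ps):
    for q,z in dict(carrier_knob=.104,carrier_edge=.08,gauge_tip=.083,carrier=.07,bed=0).items():
        for m in r.mark_of(q,p)[:4]: print(n,q,np.round(m["uv"],1),round(m["confidence"],2),onz(p,m["uv"],z).round(4))
save(ps[2],sys.argv[1]+"w.png"); save(ps[0],sys.argv[1]+"s.png",(230,180,400,340),4)
s=r.sense();print(s["time_s"],s["tcp_pos"],s["tool_rot"],s["force"],s["gripper_width"])
E
python3 m.py a
```

```text
s carrier_knob [344.3 201.4] 0.94 [0.5018 0.2121 0.104 ]
s carrier_edge [302.9 259. ] 0.69 [ 0.5981 -0.0196  0.08  ]
s carrier_edge [428.2 188.6] 0.39 [0.5926 0.4772 0.08  ]
s gauge_tip [210.1 290.2] 0.97 [ 0.5444 -0.2688  0.083 ]
s gauge_tip [210. 226.] 0.97 [ 0.3275 -0.1361  0.083 ]
s gauge_tip [300.  290.3] 0.92 [ 0.6854 -0.0988  0.083 ]
s gauge_tip [343.9 272.4] 0.88 [0.7068 0.027  0.083 ]
s carrier [325.2 236.1] 0.75 [0.5551 0.0943 0.07  ]
s bed [322.9 253.5] 0.57 [0.5471 0.0938 0.    ]
t carrier_knob [244.7 260.7] 0.57 [0.5147 0.1974 0.104 ]
t carrier_knob [475.1 306.2] 0.31 [ 0.4006 -0.3425  0.104 ]
t carrier_edge [337.1 227.4] 0.88 [ 0.5945 -0.023   0.08  ]
t gauge_tip [372.1 189.6] 0.96 [ 0.6861 -0.11    0.083 ]
t gauge_tip [313.7 180.2] 0.96 [0.7111 0.0322 0.083 ]
t gauge_tip [388.  339.5] 0.85 [ 0.3259 -0.1381  0.083 ]
t gauge_tip [357.1 178.4] 0.4 [ 0.7144 -0.074   0.083 ]
t carrier [284.4 248.7] 0.69 [0.5454 0.1052 0.07  ]
t carrier [243.4 260.9] 0.69 [0.5171 0.2042 0.07  ]
t carrier [263.9 196.9] 0.17 [0.6735 0.1546 0.07  ]
t bed [289.5 245.8] 0.71 [0.5598 0.0953 0.    ]
w carrier_knob [323.4 325.1] 0.72 [0.5126 0.1961 0.104 ]
w carrier [519.9 288.3] 0.6 [0.5503 0.1037 0.07  ]
w bed [480.    5.1] 0.61 [0.6839 0.1661 0.    ]
5.925 [0.51457072 0.19515995 0.08895416] [9.82312853e-01 1.87240353e-01 1.55552393e-03 2.99939493e-04] [-4.02562365e-04 -1.10084266e+00  6.01404298e+00] 0.026648665552446587
```

Edge to gauge tip along the slide is about 110 mm, in direction (0.368, -0.930). I'll slide 90 mm first, with a firmer grip.

Request:
{"method": "jog_arm", "body": {
  "series": [
    {"jaw":0.02,"dx":0,"dy":0,"dz":0,"ax":0,"ay":0,"az":0},
    {"jaw":0.02,"dx":0.0033,"dy":-0.0084,"dz":0,"ax":0,"ay":0,"az":0},
    {"jaw":0.02,"dx":0.0033,"dy":-0.0084,"dz":0,"ax":0,"ay":0,"az":0},
    {"jaw":0.02,"dx":0.0033,"dy":-0.0084,"dz":0,"ax":0,"ay":0,"az":0},
    {"jaw":0.02,"dx":0.0033,"dy":-0.0084,"dz":0,"ax":0,"ay":0,"az":0}
  ],
  "grip_force": 90
}}

```text
time_s: 6.55
tcp_pos: [0.5269, 0.1638, 0.0891]
tool_rot: [0.982, 0.187, 0.001, -0.002]
force: [-2.9, 8.8, 8.2]
gripper_width: 0.0259
```

Request:
{"method": "jog_arm", "body": {
  "series": [
    {"jaw":0.02,"dx":0.0033,"dy":-0.0084,"dz":0,"ax":0,"ay":0,"az":0},
    {"jaw":0.02,"dx":0.0033,"dy":-0.0084,"dz":0,"ax":0,"ay":0,"az":0},
    {"jaw":0.02,"dx":0.0033,"dy":-0.0084,"dz":0,"ax":0,"ay":0,"az":0},
    {"jaw":0.02,"dx":0.0033,"dy":-0.0084,"dz":0,"ax":0,"ay":0,"az":0},
    {"jaw":0.02,"dx":0,"dy":0,"dz":0,"ax":0,"ay":0,"az":0}
  ]
}}

```text
time_s: 7.18
tcp_pos: [0.5405, 0.1291, 0.0891]
tool_rot: [0.982, 0.187, 0.001, -0.001]
force: [-1.4, 4.3, 7.4]
gripper_width: 0.026
```

Request:
{"method": "jog_arm", "body": {
  "series": [
    {"jaw":0.02,"dx":0.0033,"dy":-0.0084,"dz":0,"ax":0,"ay":0,"az":0},
    {"jaw":0.02,"dx":0.0033,"dy":-0.0084,"dz":0,"ax":0,"ay":0,"az":0},
    {"jaw":0.02,"dx":0,"dy":0,"dz":0,"ax":0,"ay":0,"az":0},
    {"jaw":0.02,"dx":0,"dy":0,"dz":0,"ax":0,"ay":0,"az":0}
  ]
}}

```text
time_s: 7.68
tcp_pos: [0.5471, 0.1124, 0.0891]
tool_rot: [0.982, 0.187, 0.001, -0.001]
force: [-2.0, 4.8, 8.2]
gripper_width: 0.0262
```

```bash
python3 m.py b
```

```text
s carrier_edge [288.8 278.1] 0.79 [ 0.6314 -0.092   0.08  ]
s gauge_tip [206.9 289.9] 0.7 [ 0.5385 -0.2743  0.083 ]
s gauge_tip [298.  290.4] 0.63 [ 0.6825 -0.1028  0.083 ]
s carrier [310.6 254.4] 0.74 [0.5883 0.0145 0.07  ]
s bed [322.9 254.6] 0.74 [0.5507 0.0907 0.    ]
t carrier_knob [277.5 248. ] 0.72 [0.5438 0.12   0.104 ]
t carrier_edge [369.4 216.4] 0.86 [ 0.6205 -0.102   0.08  ]
t gauge_tip [388.8 336.6] 0.96 [ 0.3326 -0.1402  0.083 ]
t gauge_tip [440.2 248.4] 0.84 [ 0.5399 -0.2706  0.083 ]
t gauge_tip [370. 193.] 0.83 [ 0.6778 -0.1046  0.083 ]
t gauge_tip [317.3 179.9] 0.61 [0.7118 0.0234 0.083 ]
t carrier [317.9 232.3] 0.84 [0.5844 0.0235 0.07  ]
t carrier [406.  195.1] 0.7 [ 0.674  -0.1946  0.07  ]
t bed [291.2 247.2] 0.98 [0.5562 0.091  0.    ]
w carrier_knob [322.3 323.3] 0.79 [0.5457 0.114  0.104 ]
w carrier_edge [326.3   3.4] 0.22 [0.6603 0.1577 0.08  ]
w carrier [524.5 287.3] 0.64 [0.5842 0.0192 0.07  ]
w bed [362.1 246. ] 0.92 [0.5564 0.089  0.    ]
8.575 [0.5470949  0.11240119 0.08906653] [ 9.82324844e-01  1.87177914e-01  1.41836360e-03 -5.63312681e-04] [-1.61109743  4.35353066  8.05982975] 0.025854292486041968
```

View pics/bs.png

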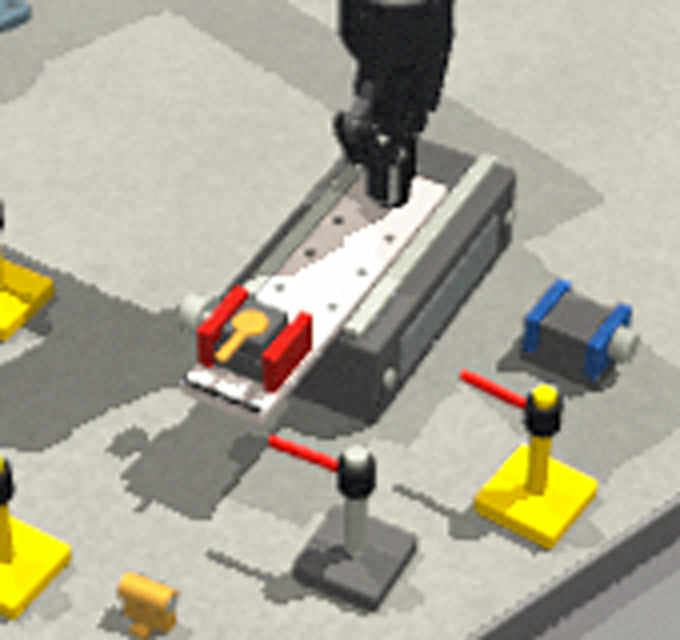

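View pics/bw.png

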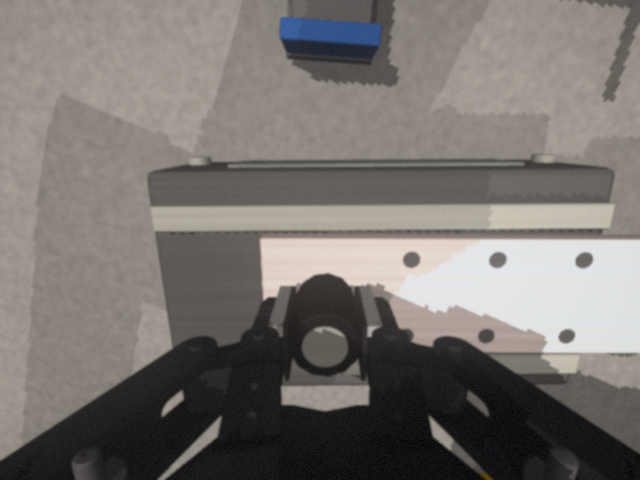

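The scene crop shows the plate level on the bed and overhanging. Its black edge line runs from crop (187,375) to (265,410), and the grey gauge's pointer tip is at (270,438). It still has about 20 mm to go, so I'll move 14 mm and then measure the bar line against the edge line in the same picture.

Request:
{"method": "jog_arm", "body": {
  "series": [
    {"jaw":0.02,"dx":0.0026,"dy":-0.0065,"dz":0,"ax":0,"ay":0,"az":0},
    {"jaw":0.02,"dx":0.0026,"dy":-0.0065,"dz":0,"ax":0,"ay":0,"az":0},
    {"jaw":0.02,"dx":0,"dy":0,"dz":0,"ax":0,"ay":0,"az":0},
    {"jaw":0.02,"dx":0,"dy":0,"dz":0,"ax":0,"ay":0,"az":0}
  ]
}}

```text
time_s: 9.07
tcp_pos: [0.5521, 0.0997, 0.0891]
tool_rot: [0.982, 0.187, 0.001, -0.001]
force: [-1.7, 5.6, 7.3]
gripper_width: 0.0259
```

```bash
cat > g.py <<'E'
from h import *
import sys
d=np.array([.3675,-.930,0]);l=np.array([.930,.3675,0])
T=r.sense()["tcp_pos"]
out=[]
for n in("scene","top"):
    ps=[r.snapshot(n) for _ in range(4)]
    im=np.mean([p["frame"].astype(float) for p in ps],0);p=ps[-1]
    # rectify plane z: rows = d coordinate, cols = lateral; 0.5 mm/px about nominal tip
    O=np.array([.683,-.104,0])
    for z in(.083,.080):
        a=np.arange(-.03,.031,.0005);b=np.arange(-.09,.0651,.0005)
        B,A=np.meshgrid(b,a)
        X=O+A[...,None]*d+B[...,None]*l; X[...,2]=z
        q=(np.array(p["mtx"])@(np.array(p["R"])@X.reshape(-1,3).T+np.array(p["t"])[:,None])); uv=(q[:2]/q[2]).reshape(2,*A.shape).astype(np.float32)
        w=cv2.remap(im.astype(np.float32),uv[0],uv[1],cv2.INTER_CUBIC)
        if z==.083:
            red=np.clip(w[...,0]-np.maximum(w[...,1],w[...,2])-25,0,None)
            cols=(b>.008)&(b<.035); s=red.copy(); s[np.abs(a)>.02]=0
            for bb in np.arange(-.005,.045,.005):
                c=(b>=bb)&(b<bb+.005); k=s[:,c].sum(1)
                print(n,"bar b=%.3f a=%.2f mm w=%.0f"%(bb,1e3*(k@a)/max(k.sum(),1e-6),k.sum()))
        else:
            for bb in np.arange(-.075,-.012,.01):
                c=(b>=bb)&(b<bb+.01); k=w[:,c].mean((1,2)); print(n,"edge b=%.3f"%bb,k[10:110:4].round().astype(int))
        out.append(cv2.resize(np.clip(w,0,255).astype(np.uint8),None,fx=1.25,fy=1.2))
cv2.imwrite("pics/%s.png"%sys.argv[1],cv2.resize(np.vstack(out),None,fx=2,fy=1)[:,:,::-1])
e=T+.23*d; print("edge by arm: a=%.1f b=%.1f mm"%(1e3*(e-O)@d,1e3*(e-O)@l),T,r.sense()["force"],r.sense()["time_s"])
E
python3 g.py r1
```

```text
scene bar b=-0.005 a=-3.82 mm w=22619
scene bar b=0.000 a=-2.85 mm w=28068
scene bar b=0.005 a=-2.99 mm w=32114
scene bar b=0.010 a=-3.16 mm w=28494
scene bar b=0.015 a=-3.28 mm w=30117
scene bar b=0.020 a=-3.34 mm w=31005
scene bar b=0.025 a=-3.30 mm w=29713
scene bar b=0.030 a=-3.72 mm w=30776
scene bar b=0.035 a=-3.36 mm w=29869
scene bar b=0.040 a=-2.40 mm w=19620
scene edge b=-0.075 [190 200 228 255 258 233 154  69  65 115 139 141 151 172 194 203 206 207
 206 204 202 203 204 203 201]
scene edge b=-0.065 [179 191 207 216 214 181 104  32  40 103 138 145 148 153 159 161 159 158
 152 155 165 167 167 163 149]
scene edge b=-0.055 [191 216 251 262 260 228 148  64  57 109 140 144 134 125 125 126 126 125
 125 125 126 126 125 124 124]
scene edge b=-0.045 [179 191 201 205 210 190 124  62  63 114 144 145 133 120 121 125 126 124
 123 125 126 125 125 126 125]
scene edge b=-0.035 [189 183 187 215 249 228 144  60  48 101 138 145 135 123 123 125 124 124
 124 124 125 124 124 126 127]
scene edge b=-0.025 [211 216 218 218 211 195 165 140 134 139 145 141 133 126 123 125 122 116
 111 103  98  96  97 
[... 731 characters left out ...]
055 [104 111 119 123 119 105  88  79  82  89  93  93  93  93  93  93  93  93
  95  97  97  97  97  97  98]
top edge b=-0.045 [ 99 101 103 107 107  97  77  66  75  90  99 101 101  99  98  99  99  98
  96  90  84  80  83  90  96]
top edge b=-0.035 [ 93 105 112 118 117 103  75  57  66  85  96  99  99 100 100 101 100 100
  97  92  80  69  69  79  91]
top edge b=-0.025 [ 91 104 112 112 108 100  91  87  89  94  98  99  99  99  99  99  99  99
  98  93  82  71  72  83  93]
top edge b=-0.015 [ 88  88  87  88  89  92  96  99 100  99  98  97  97  98  99 100 100  99
  97  90  80  71  74  85  95]
edge by arm: a=-7.6 b=-46.9 mm [0.55211098 0.09973652 0.08907774] [-2.25928375  5.64315876  7.93460536] 9.475
```

View pics/r1.png

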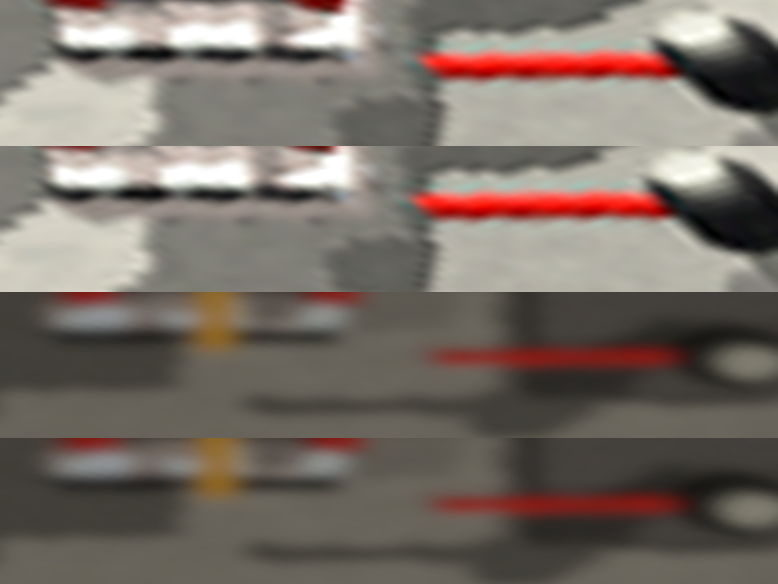

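The rectified strips show the pointer bar at a ≈ -3.0 mm (scene -3.2, top -2.9). The outer side of the plate's black edge line is at ≈ -7.6 mm (scene -7.6, top -7.5, arm geometry -7.6). That leaves 4.6 mm.

Request:
{"method": "jog_arm", "body": {
  "series": [
    {"jaw":0.02,"dx":0.0009,"dy":-0.0022,"dz":0,"ax":0,"ay":0,"az":0},
    {"jaw":0.02,"dx":0.0009,"dy":-0.0022,"dz":0,"ax":0,"ay":0,"az":0},
    {"jaw":0.02,"dx":0,"dy":0,"dz":0,"ax":0,"ay":0,"az":0},
    {"jaw":0.02,"dx":0,"dy":0,"dz":0,"ax":0,"ay":0,"az":0}
  ]
}}

```text
time_s: 9.98
tcp_pos: [0.5535, 0.0961, 0.0891]
tool_rot: [0.982, 0.187, 0.001, -0.001]
force: [-3.6, 8.3, 9.6]
gripper_width: 0.0259
```

```bash
python3 g.py r2 | grep -E "arm|scene edge b=-0.0[3-6]|top edge b=-0.0[346]|bar b=0.02"
```

```text
scene bar b=0.020 a=-3.34 mm w=30929
scene bar b=0.025 a=-3.28 mm w=29839
scene edge b=-0.065 [155 171 196 210 214 221 217 174 103  49  68 119 142 154 159 157 157 158
scene edge b=-0.055 [188 192 201 236 257 258 261 230 142  61  66 116 142 147 139 129 126 124
scene edge b=-0.045 [172 175 183 200 209 207 204 179 112  51  60 111 143 153 150 135 126 123
scene edge b=-0.035 [132 180 187 177 186 216 248 227 140  73  81 125 141 144 139 130 125 122
top bar b=0.020 a=-2.83 mm w=9430
top bar b=0.025 a=-2.84 mm w=9053
top edge b=-0.065 [ 80  94 106 114 118 119 112  93  64  45  46  56  62  64  64  63  63  63
top edge b=-0.045 [ 85  90  93  96 100 104 104  95  77  67  77  91  99  99  98  98  99  98
top edge b=-0.035 [ 66  78  91 104 116 123 120 101  70  55  66  85  96  99 100 101 101 100
edge by arm: a=-3.7 b=-46.9 mm [0.55353686 0.09610445 0.08908291] [-2.09227058  8.99360381  8.6953318 ] 10.375
```

View pics/r2.png

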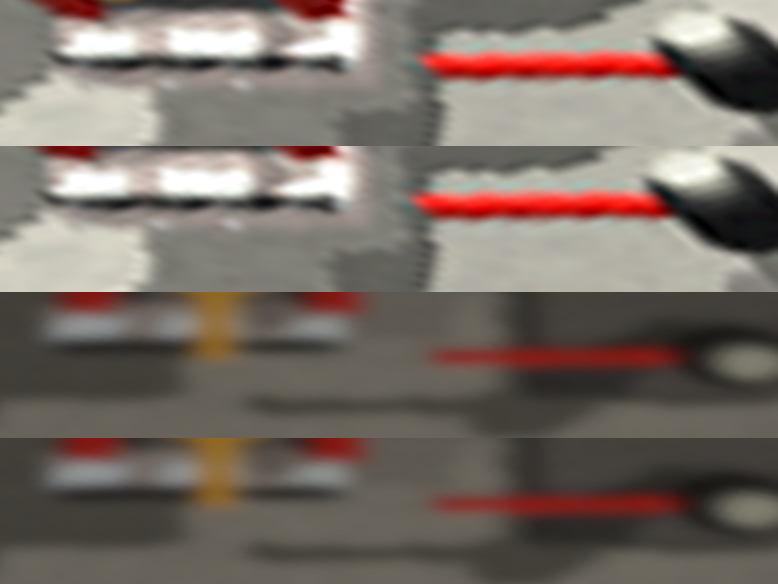

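The edge is now at about -3.6 mm and the bar at -3.0 mm, so I'll nudge it about 0.7 mm more and let it settle.

Request:
{"method": "jog_arm", "body": {
  "series": [
    {"jaw":0.02,"dx":0.0003,"dy":-0.0007,"dz":0,"ax":0,"ay":0,"az":0},
    {"jaw":0.02,"dx":0,"dy":0,"dz":0,"ax":0,"ay":0,"az":0},
    {"jaw":0.02,"dx":0,"dy":0,"dz":0,"ax":0,"ay":0,"az":0},
    {"jaw":0.02,"dx":0,"dy":0,"dz":0,"ax":0,"ay":0,"az":0}
  ]
}}

```text
time_s: 10.88
tcp_pos: [0.5537, 0.0957, 0.0891]
tool_rot: [0.982, 0.187, 0.001, -0.002]
force: [-4.2, 9.1, 9.2]
gripper_width: 0.0259
```

```bash
python3 g.py r3 | grep -E "arm|scene edge b=-0.0[45]|top edge b=-0.0[346]|bar b=0.02"; python3 -c "
from h import *
p=r.snapshot('scene'); save(p,'fin.png',(230,180,400,340),4); s=r.sense(); print(s['force'],s['wrist_torque'],s['joint_velocities'].round(4),s['gripper_width'])"
```

```text
scene bar b=0.020 a=-3.34 mm w=31012
scene bar b=0.025 a=-3.28 mm w=29824
scene edge b=-0.055 [186 195 192 213 248 261 260 234 159  70  53 102 138 151 149 133 126 124
scene edge b=-0.045 [173 175 184 201 210 210 208 192 133  66  60 111 143 153 148 128 122 123
top bar b=0.020 a=-2.84 mm w=9345
top bar b=0.025 a=-2.82 mm w=8989
top edge b=-0.065 [ 80  94 104 112 118 119 114  97  68  45  43  53  61  64  64  63  63  63
top edge b=-0.045 [ 83  88  91  94  99 102 102  94  76  64  71  87  97  99  99  99  99  99
top edge b=-0.035 [ 62  74  88 103 114 122 121 106  78  59  66  84  95  99 100 101 101 100
edge by arm: a=-3.2 b=-46.8 mm [0.55371613 0.09570535 0.08910844] [-3.32653032  9.70183585  9.56280186] 11.275
[-3.39383962 10.44991281  8.85418788] [ 1.10053782  0.42789469 -0.04123438] [ 0.0002 -0.0007  0.001  -0.0001 -0.0003 -0.0003] 0.025913247793239745
```

View pics/fin.png

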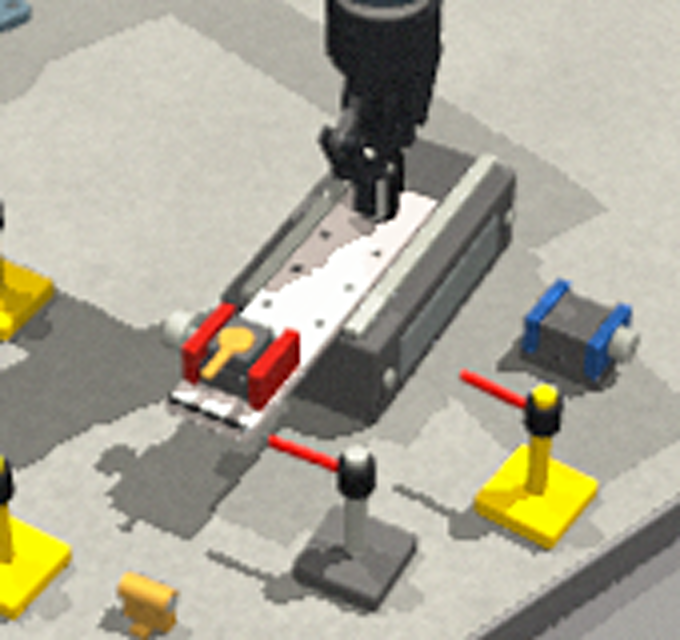

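The pointer tip at crop (270,438) lies on the extension of the plate's outer edge. The plate is level and the knob is still gripped. Handing in.

```bash
python3 -c "
from plant import r
print(r.sign_off())"
```

```text
the job is handed in; nothing more can be done
None
```

I gripped the black knob and slid the carrier plate about 107 mm outward along the bed, until its outer edge lined up with the tip of the grey-footed gauge. I then handed the job in at about 11.3 s with the plate still held.

**Which gauge:** the other three gauges are yellow look-alikes, and I left them alone. In an enlarged crop, only the grey-footed one fitted the description and lay in the right place beside the plate's path.

**Last checks:**
- **Alignment:** the plate's edge was at about -3.2 mm by the arm's geometry, and the two cameras agreed. The pointer bar was at -3.3 mm in the scene camera and -2.8 mm in the top camera. The two are therefore lined up to within about 0.5 mm, on top of the roughly 2 mm calibration limit.
- **Hold:** the plate looked level and the arm was still. The knob was gripped with 90 N, and the plate was pressed down with about 9 N. The arm also keeps about 10 N of push along the slide, because friction holds the plate slightly behind the commanded position.
- **Disagreements:** the trained networks scattered by up to about 10 mm from picture to picture. I used them only for the coarse approach and measured the final alignment from the bar and edge lines in the pictures.
- **Bystanders:** nothing touched or moved in any view I took.

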